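# Load the caddy, shut its lid and hold it ready over the steriliser

## Robot

A 6-joint arm with a two-finger parallel gripper is mounted at the origin on the work surface. World frame = base frame: x ahead of the robot, y to its left, z up, the work surface at z = 0. Lengths are in mm, angles in degrees, forces in N, time in s.
With the tool pointing down it reaches from about 300 to 850 mm from the base axis. Payload 4.2 kg.
Tool frame: the origin (TCP) lies at the very end of the fingers, on their centre line; the grasp point (between the pads) lies 19 mm behind it (hold_point_z is the z of the grasp point in the tool frame, in mm); z points along the fingers, y is the direction in which the jaws open and shut (so a half turn about z gives the same grasp; the last joint's range is limited). The gripper opens to 91 mm and grips with 3 to 60 N. Pads are 32 mm wide; open, the fingers measure 118 mm over their backs; the gripper's body (76 mm by 178 mm) begins 60 mm behind the grasp point.
Start: joints at [67.552, 18.312, 89.639, -0, 72.044, -1.146], TCP at [208.897, 535.729, 213.976] pointing down, gripper open.
Joint ranges: [-177.97, 177.97], [-48.28, 115.42], [12.27, 149.76], [-77.06, 257.06], [2.81, 150.46], [-146.56, 146.56]. Speed limits (degrees/s): [147.25, 147.25, 180, 180, 180, 180].

## Interface

Orientations are given as [roll, pitch, yaw] about the fixed x, y, z axes, in that order (R = Rz(yaw) Ry(pitch) Rx(roll)).
In Python, from workcell import state, grab_frame, job_done, hold_point_z gives the robot as it stands. The module is installed in compiled form; this text tells all that it offers.
- The arm moves only by the shell command python3 -m creep 'ROWS' [FORCE]. ROWS is JSON, a list of rows, each a list of 7 numbers: the closure, from 0 (fully open) to 1 (shut), then the shift along the tool's x, y, z in mm, then the turn, a rotation vector about the tool's x, y, z in degrees. A call has 1 to 5 rows; each row shifts and turns the commanded pose from where the row before left it, along the tool's axes as they then stand; what a row does not reach is not made up. A row lasts 1/8 s, in which the tool goes at most 62.5 mm and 10.7 degrees, less where a joint would pass 70% of its speed; a pose out of reach is approached as far as the arm can. A call is refused whole if a number of a shift passes 62.5 or a number of a turn 10.7, either way. A call with a gripper value outside its range is refused whole. The fingers move at their own pace and stop on an object; FORCE is the grip in N (left out, the last holds). Time passes only in rows, so rows that do not move let the fingers close. It gives the time, the measured TCP pose, the force and the opening at its end, in the units of the state.
- state(): the state, without advancing time (a new reading comes with each control period).
- grab_frame(name): name is "scene" or "side" or "wrist"; returns a dict with "frame" (384x512x3 uint8, red, green, blue), "fx", "fy", "cx", "cy" (pixels), "k1" (the pictures are not rectified: a ray, as slopes to the right and down, at radius r is drawn at 1 + k1 r^2 times it, then the intrinsics apply), "view" (4x4, takes a point from world to camera coordinates). Camera axes: x right, y down, z forward; pixel columns grow to the right and rows downward; lengths in mm; the calibration is good to about 2 mm. A picture is of the moment at which its call begins. There is no depth.
- job_done(): hands the job in, once; it reports no verdict.
The state is a dict: "time_s": time; "qpos": joint angles; "qvel": joint speeds; "effort": joint torques, N m; "ee_pos": TCP position; "ee_rot": TCP orientation; "force": force on the tool from outside, world axes, zero at the start; "torque": the same for the moment, N m; "gripper_width": finger opening in mm.
Only numpy, scipy, OpenCV 4.12 (cv2) and the standard library are available. Lean on these libraries where they do the work, as an engineer would, in place of code of your own. Each camera call takes 0.05 s, during which the arm holds its last target.

## Task

Put the little steel tea infuser into the open compartment of the grey utensil caddy and fold the caddy's lid fully shut. Then lift the caddy by its centre handle, carry it over the plate rack and hold it level one to three centimetres above the open well of the white steriliser, centred and squared up with the well (either way round) so that it could be lowered straight in, never touching the steriliser or the rack and leaving the egg cup and the jar beside the infuser where they stand. Finish there, holding the caddy still in the gripper: do not lower it in or let go, as the well has yet to be filled.

Things in the scene. Friction and masses are not known exactly. Their poses are not given: they have to be found in the camera images.
- infuser: tea infuser: straight-sided upright steel cylinder, 36 mm in diameter and 48 mm tall, with rows of small dark holes round it, about 80 g. Origin at the centre of its underside, z up. It stands in a row of three small things (infuser, egg cup, jar) to the left of the caddy, in any order, about 70 mm apart
- caddy: grey plastic box, loose, 0.45 kg, 240 mm long (x), 124 wide (y), 60 tall, walls 4. Origin: centre of underside, z up. Cross wall at x = 0; the -x half has a fixed grid on top; the +x half is the compartment to load: inside x 4 to 116, y -58 to 58, floor z = 4, rim z = 60. Handle over the cross wall: bar along y, 80 mm long, 14 thick (x), z 104 to 128
- caddy_handle (a point): centre of the caddy's handle bar, on the caddy's z axis 116 mm above its underside; axes as the caddy's
- caddy_pocket (a point): centre of the floor of the compartment to be loaded, 61 mm from the caddy's origin along its +x, 4 mm up; axes as the caddy's
- lid_hinge (a point): middle of the lid's hinge line, which runs along the caddy's y on the +x end wall, 118 mm from the caddy's origin and 63 mm above its underside; axes as the caddy's
- lid (a joint): caddy lid angle, rad: 0 shut (flat, upper face 65.5 mm above caddy's underside), 1.57 upright, stop 2.2; starts 1.75 to 2.1, leaning outwards. Plain plate, 112 mm hinge to free edge, 118 wide, 5 thick; edge at -112*cos along caddy x, 112*sin above hinge. Stiff hinge (0.05 N m): stays where left; a few N shut it and do not shift the caddy
- steriliser: white countertop steriliser, fixed: box 300 mm long (its x), 184 wide (its y), 100 tall, open rectangular well in its top, 264 (x) by 148 (y), about 80 deep, walls 18, a flat heating loop on its floor. On its -x end a control pod with dark top and knob, 45 mm long, 150 wide, 92 tall with the knob. Origin: centre of the underside of the 300 by 184 box, z up
- steriliser_mouth (a point): centre of the well's mouth, level with the rim, 100 mm above the counter; axes as the steriliser's
- rack: plate rack with upright saucers, fixed, standing between the caddy and the steriliser: 400 mm long (its x, pointing away from the robot), 100 mm wide, highest point 140 mm above the counter. Origin at the centre of its underside
- eggcup: white ceramic egg cup with a narrow waist, 46 mm wide, 55 mm tall, loose; stays where it is. Origin at the centre of its underside
- jar: low glass jar with a flat cork stopper, 46 mm in diameter, 36 mm tall, loose; stays where it is. Origin at the centre of its underside
Things that resemble listed ones, but are neither listed nor needed, are in the scene too. Leave any green or purple look-alike of the infuser alone.

How it is judged (in metres and radians):
On the way, in this order (a step that is already met when the one before it is completed fails the run):
1. the infuser lies in the caddy's open compartment, let go (x of infuser in the frame of caddy between 0.004 and 0.117 m and y of infuser in the frame of caddy between -0.059 and 0.059 m and z of infuser in the frame of caddy between 0 and 0.045 m and contact force between the fingers and infuser below 0.1 N), for 0.2 s.
2. the lid is shut with the infuser inside (x of infuser in the frame of caddy between 0.004 and 0.117 m and y of infuser in the frame of caddy between -0.059 and 0.059 m and z of infuser in the frame of caddy between 0 and 0.045 m and value of joint lid below 0.08 rad), for 0.2 s.
3. the shut caddy is lifted clear of the counter, higher than the steriliser's rim (x of infuser in the frame of caddy between 0.004 and 0.117 m and y of infuser in the frame of caddy between -0.059 and 0.059 m and z of infuser in the frame of caddy between 0 and 0.045 m and value of joint lid below 0.12 rad and height (world z) of caddy above 0.105 m and contact force between the fingers and caddy above 1 N), for 0.1 s.
At the end, for the whole second after the job is handed in: Lid shut (under 0.12 rad), infuser inside; the caddy is held still in the fingers, untouched by the steriliser, its underside 5 to 35 mm above the rim, centred within 12 mm along each of the well's axes, squared within 0.09 rad (either way round), tilted under 0.09 rad (x of infuser in the frame of caddy between 0.004 and 0.117 m and y of infuser in the frame of caddy between -0.059 and 0.059 m and z of infuser in the frame of caddy between 0 and 0.045 m and value of joint lid below 0.12 rad and x of caddy in the frame of steriliser_mouth between -0.012 and 0.012 m and y of caddy in the frame of steriliser_mouth between -0.012 and 0.012 m and z of caddy in the frame of steriliser_mouth between 0.005 and 0.035 m and angle between the x axis of caddy and the x axis of steriliser, either way round below 0.09 rad and angle between caddy's own z axis and vertical below 0.09 rad and contact force between caddy and steriliser below 0.05 N and contact force between the fingers and caddy above 1 N and linear speed of caddy below 0.02 m/s and angular speed of caddy below 0.15 rad/s); the arm keeps its last pose, push and grip.
It fails at once if the caddy touches the steriliser (contact force between caddy and steriliser above 0.5 N).
It fails at once if the arm or fingers strike the steriliser (contact force between any of the arm, the fingers and steriliser above 2 N).
It fails at once if the caddy, the arm or the fingers touch the plate rack (contact force between caddy and rack above 0.5 N or contact force between any of the arm, the fingers and rack above 2 N).
It fails at once if the egg cup or the jar is moved by more than 30 mm (distance of any of eggcup, jar from where it was at the start of the episode above 0.03 m).
It also fails if it takes over 67 s, if anything falls off the work surface, if the arm or the gripper's body presses on something with over 40 N, if the wrist force passes 120 N, or if a joint passes its speed limit or range.

## Working session

There is one attempt and no reset: what is moved stays moved. The work goes in short steps, Python scripts to look and compute and a shell command to move; the robot and the scene stay as the last step left them, time stands still between calls to the robot, and variables do not carry over. Pictures are saved under pics/ and viewed, and the job is handed in when it is done.

```bash
mkdir -p pics; ls
cat > h.py <<'E'
import numpy as np, cv2
from workcell import state, grab_frame, job_done, hold_point_z
def snap(n,fn):
    f=grab_frame(n); cv2.imwrite('pics/'+fn+'.png',f['frame'][:,:,::-1]); np.save('pics/'+fn+'.npy',f,allow_pickle=True); return f
def load(fn): return np.load('pics/'+fn+'.npy',allow_pickle=True).item()
def ray(f,u,v):
    K=np.array([[f['fx'],0,f['cx']],[0,f['fy'],f['cy']],[0,0,1.]])
    p=cv2.undistortPoints(np.array([[[u,v]]],float),K,np.array([f['k1'],0,0,0,0.]))[0,0]
    V=np.array(f['view']);R=V[:3,:3];t=V[:3,3]
    return -R.T@t, R.T@np.array([p[0],p[1],1.])
def onz(f,u,v,z):
    o,d=ray(f,u,v); return o+d*(z-o[2])/d[2]
def proj(f,P):
    P=np.asarray(P,float).reshape(-1,3);V=np.array(f['view']);c=P@V[:3,:3].T+V[:3,3]
    s=c[:,:2]/c[:,2:]; r2=(s**2).sum(1,keepdims=True); s=s*(1+f['k1']*r2)
    return s*[f['fx'],f['fy']]+[f['cx'],f['cy']]
E
python3 - <<'E'
from h import *
for n in ['scene','side','wrist']:
    f=snap(n,n+'0'); V=np.array(f['view']); print(n,f['fx'],f['k1'],-V[:3,:3].T@V[:3,3],V[2,:3])
s=state();print(s, hold_point_z)
E
```

```text
pics
scene 470.9188654460873 -0.13696882465477522 [1147.80550736  764.02013552  814.65539444] [-0.52205164 -0.58208489 -0.62340938]
side 479.1001601062364 -0.10572099755451386 [  259.33443254 -1011.89694568   731.86205929] [ 0.20256222  0.8475149  -0.49059865]
wrist 286.67748849368365 0.00957058067981158 [148.45038888 559.96874448 382.30871031] [ 0.21827123 -0.08691199 -0.97201027]
{'time_s': 0.15, 'qpos': array([ 6.75535189e+01,  1.83420612e+01,  8.96898421e+01, -1.59017507e-03,
        7.20444734e+01, -1.14612748e+00]), 'qvel': array([ 0.11657065, -0.14953845, -0.25599359, -0.09913525,  0.10259927,
       -0.08294387]), 'effort': array([ 1.21295558e-03, -4.12766969e+01, -2.32160336e+01,  7.29539897e-02,
        4.32661199e-02, -9.99385679e-05]), 'ee_pos': array([208.73671195, 535.36506728, 213.32855219]), 'ee_rot': array([-1.79923608e+02, -1.59462860e-05,  1.58700138e+02]), 'force': array([-0.04135674, -0.14285397, -0.38938044]), 'torque': array([-0.01508609, -0.0260182 , -0.01225165]), 'gripper_width': 91.1692339963931} -18.8
```

View pics/scene0.png

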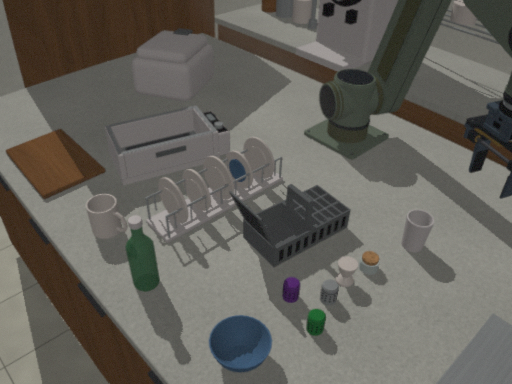

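View pics/side0.png

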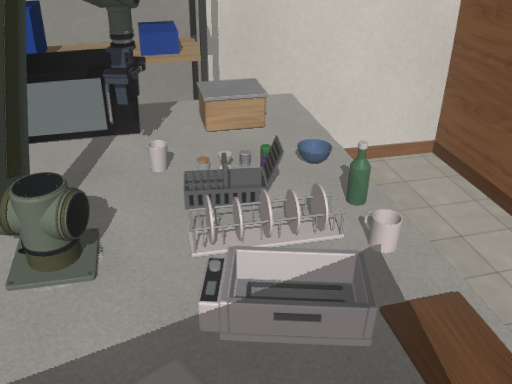

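View pics/wrist0.png

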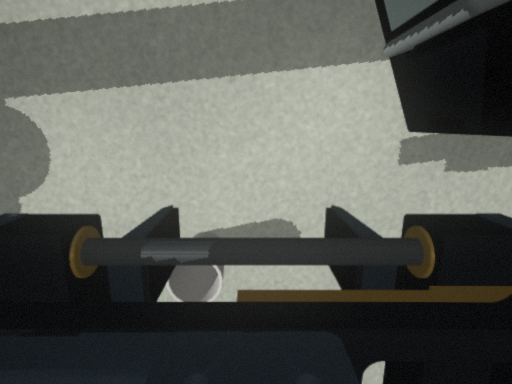

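Run:
```python
import cv2
a=cv2.imread('pics/scene0.png')
cv2.imwrite('pics/c1.png',cv2.resize(a[170:350,220:400],None,fx=3.3,fy=3.3,interpolation=cv2.INTER_CUBIC))
cv2.imwrite('pics/c2.png',cv2.resize(a[100:185,100:240],None,fx=5,fy=5,interpolation=cv2.INTER_CUBIC))
b=cv2.imread('pics/side0.png')
cv2.imwrite('pics/c3.png',cv2.resize(b[130:260,170:360],None,fx=4,fy=4,interpolation=cv2.INTER_CUBIC))
cv2.imwrite('pics/c4.png',cv2.resize(b[240:350,190:380],None,fx=4,fy=4,interpolation=cv2.INTER_CUBIC))
```

```text
(no output)
```

View pics/c1.png

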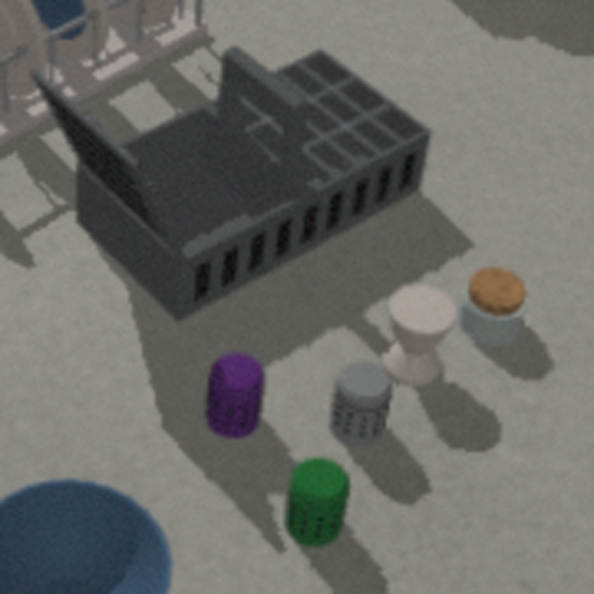

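View pics/c2.png

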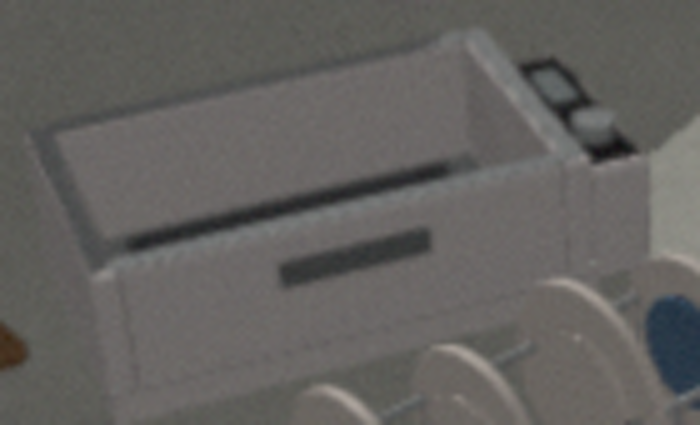

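View pics/c3.png

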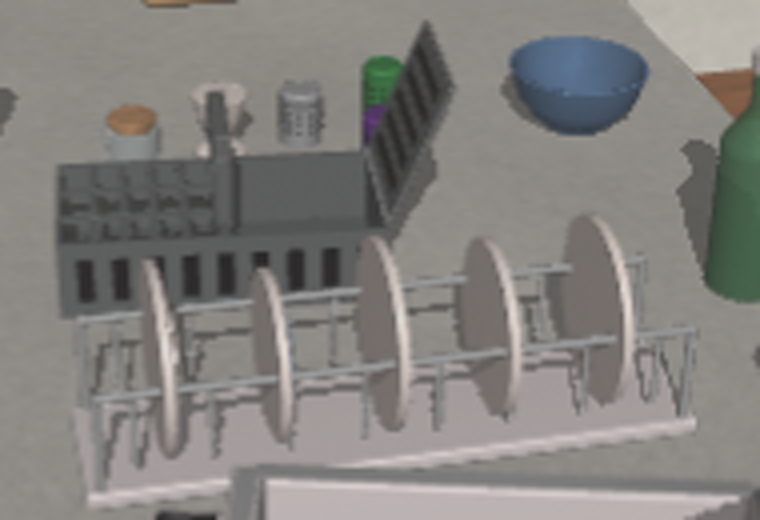

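View pics/c4.png

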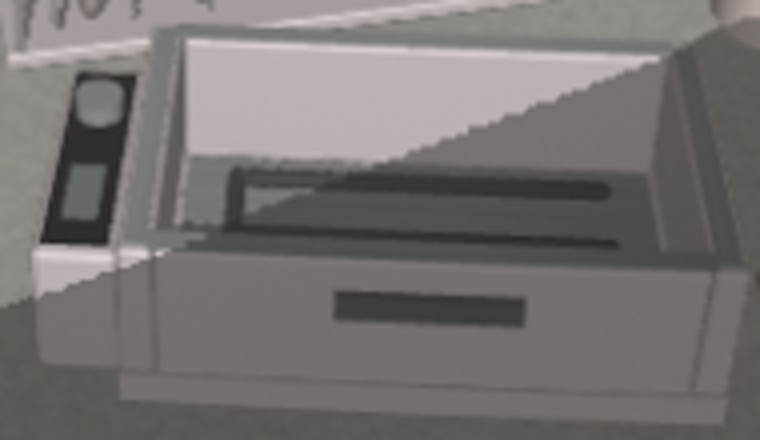

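Run:
```python
from h import *
s=load('scene0');d=load('side0')
c1=lambda u,v:(u/3.3+220-.35,v/3.3+170-.35)
c3=lambda u,v:(u/4+170-.4,v/4+130-.4)
c2=lambda u,v:(u/5+100-.4,v/5+100-.4)
c4=lambda u,v:(u/4+190-.4,v/4+240-.4)
print('inf',onz(s,*c1(363,381),48),onz(d,*c3(301,90),48))
print('egg',onz(s,*c1(422,303),55),onz(d,*c3(219,92),55))
print('jar',onz(s,*c1(497,290),36),onz(d,*c3(131,118),36))
print('pur',onz(s,*c1(236,372),48),'gr',onz(s,*c1(318,478),48))
for p in [(183,258),(430,133),(320,52)]: print('cad s',onz(s,*c1(*p),60))
for p in [(57,167),(58,243)]: print('cad d',onz(d,*c3(*p),60))
print('handle s',onz(s,*c1(232,50),128),onz(s,*c1(305,103),128)); print('handle d',onz(d,*c3(215,93),128))
for p in [(30,135),(470,32),(588,160),(105,272)]: print('st s',onz(s,*c2(*p),100))
for p in [(155,28),(672,47),(745,268),(120,245)]: print('st d',onz(d,*c4(*p),100))
```

```text
inf [571.46470666 405.26794325  48.        ] [567.29942687 394.49658481  48.        ]
egg [494.74670283 391.15358104  55.        ] [497.73378529 391.02013834  55.        ]
jar [429.43126693 409.67831036  36.        ] [425.15564234 397.47134701  36.        ]
pur [626.7427019  345.11306245  48.        ] gr [650.68670883 436.81175487  48.        ]
cad s [588.15559304 257.07121222  60.        ]
cad s [355.73373845 287.85502886  60.        ]
cad s [342.54978534 166.31522267  60.        ]
cad d [353.29449671 278.21664286  60.        ]
cad d [341.77299277 163.24746471  60.        ]
handle s [461.68376091 176.00070494 128.        ] [467.42507952 251.88791611 128.        ]
handle d [468.86867489 238.68286133 128.        ]
st s [ 639.10054629 -413.38467348  100.        ]
st s [ 363.42954238 -338.09929567  100.        ]
st s [ 407.49464443 -165.56696652  100.        ]
st s [ 680.71524217 -251.58114171  100.        ]
st d [ 405.01653379 -175.03576491  100.        ]
st d [ 675.65906424 -255.1921055   100.        ]
st d [ 639.23175328 -422.30312689  100.        ]
st d [ 356.9125864 -339.662566   100.       ]
```

```bash
cat >> h.py <<'E'
from scipy.spatial.transform import Rotation as Ro
def rel(P,yaw):
    s=state();R0=Ro.from_euler('xyz',s['ee_rot'],degrees=True);R1=Ro.from_euler('xyz',[180,0,yaw],degrees=True)
    print('turn first (rotvec)',np.round((R0.inv()*R1).as_rotvec(degrees=True),2),'then shift',np.round(R1.inv().apply(np.array(P)-s['ee_pos']),1), 't',s['time_s'],'tcp',np.round(s['ee_pos'],1),np.round(s['ee_rot'],2),'F',np.round(s['force'],1),'w',round(s['gripper_width'],1))
E
python3 -c "
from h import *
rel([630,400,214],173)"
```

```text
turn first (rotvec) [-8.00e-02 -1.00e-02 -1.43e+01] then shift [-434.6  -83.    -0.7] t 0.15 tcp [208.7 535.4 213.3] [-179.92   -0.    158.7 ] F [-0.  -0.1 -0.4] w 91.2
```

```bash
python3 -m creep '[[0,0,0,0,0,0,-7.15],[0,0,0,0,0,0,-7.15],[0,-50,-10,0,0,0,0],[0,-50,-10,0,0,0,0],[0,-50,-10,0,0,0,0]]'; python3 -m creep '[[0,-50,-10,0,0,0,0],[0,-50,-10,0,0,0,0],[0,-50,-10,0,0,0,0],[0,-50,-10,0,0,0,0],[0,-50,-10,0,0,0,0]]'; python3 -m creep '[[0,-34,-3,0,0,0,0],[0,0,0,0,0,0,0],[0,0,0,0,0,0,0]]'
python3 -c "
from h import *
rel([630,400,214],173);snap('wrist','w1')"
```

```text
time_s: 0.78
ee_pos: [355.3, 487.1, 213.7]
ee_rot: [-180.0, -0.0, 173.0]
force: [0.0, 0.3, -0.5]
gripper_width: 91.1
time_s: 1.4
ee_pos: [597.5, 406.8, 213.5]
ee_rot: [-180.0, -0.0, 173.0]
force: [0.3, 1.2, -0.8]
gripper_width: 91.5
time_s: 1.78
ee_pos: [628.8, 400.5, 213.4]
ee_rot: [-180.0, -0.1, 173.0]
force: [-0.2, 0.1, -0.2]
gripper_width: 91.4
turn first (rotvec) [-0.02 -0.09 -0.  ] then shift [-1.2 -0.4 -0.6] t 1.775 tcp [628.8 400.5 213.4] [-1.7998e+02 -9.0000e-02  1.7300e+02] F [-0.2  0.1 -0.2] w 91.4
```

View pics/w1.png

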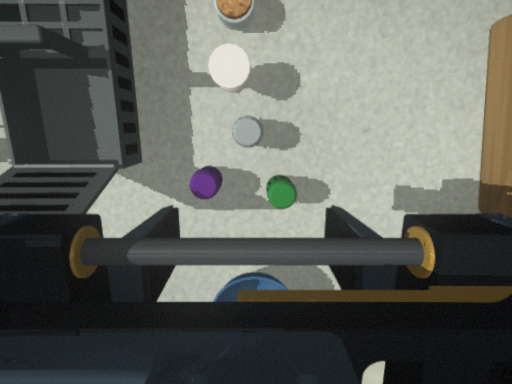

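```bash
python3 - <<'E'
from h import *
w=load('w1')
for n,p,z in [('inf',(246.5,129.5),48),('egg',(229,66),55),('pur',(207,180),48),('gr',(281,190),48),('jar',(234,7),36),('cad corner near',(119,164),60)]: print(n,onz(w,*p,z))
rel([570,400,214],173)
E
python3 -c "
import cv2
a=cv2.imread('pics/w1.png')[0:230,0:300];cv2.imwrite('pics/w1c.png',cv2.resize(a,None,fx=2.6,fy=2.6,interpolation=cv2.INTER_CUBIC))"
```

```text
inf [568.74409969 402.35457188  48.        ]
egg [501.3763388  392.33932926  55.        ]
pur [621.02242113 348.5007406   48.        ]
gr [643.77225621 434.43861643  48.        ]
jar [440.47563215 404.90641014  36.        ]
cad corner near [588.90177141 255.2157342   60.        ]
turn first (rotvec) [-0.01 -0.06  0.04] then shift [58.  -7.9 -0.2] t 1.825 tcp [628.5 400.8 213.8] [-1.7999e+02 -6.0000e-02  1.7304e+02] F [-0.3 -0.   0.4] w 91.2
```

View pics/w1c.png

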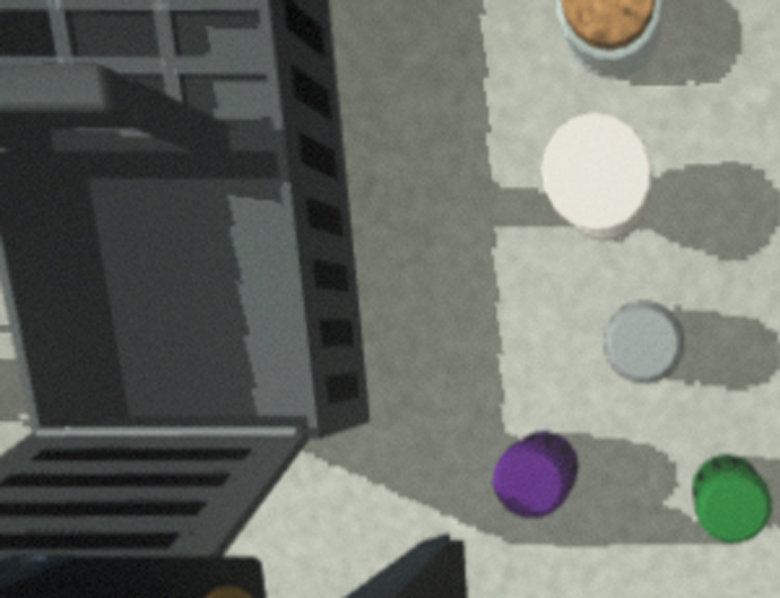

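```bash
python3 -m creep '[[0.2,30,-3,0,0,0,0],[0.2,29,-3,0,0,0,0],[0.2,0,0,50,0,0,0],[0.2,0,0,50,0,0,0],[0.2,0,0,0,0,0,0]]'; python3 -m creep '[[0.2,0,0,30,0,0,0],[0.2,0,0,30,0,0,0],[0.2,0,0,25,0,0,0],[0.2,0,0,20,0,0,0],[0.2,0,0,0,0,0,0]]'; python3 -m creep '[[0.7,0,0,0,0,0,0],[0.8,0,0,0,0,0,0],[0.9,0,0,0,0,0,0],[0.9,0,0,0,0,0,0],[0.9,0,0,0,0,0,0]]' 15
python3 -c "
from h import *
rel([570,400,214],173);snap('wrist','w2');snap('scene','s2')"
```

```text
time_s: 2.45
ee_pos: [566.6, 400.6, 110.3]
ee_rot: [-179.7, -0.4, 173.1]
force: [0.3, -0.1, 1.1]
gripper_width: 72.8
time_s: 3.08
ee_pos: [570.2, 402.3, 10.0]
ee_rot: [180.0, 0.0, 173.0]
force: [-0.3, -0.4, 0.8]
gripper_width: 73.2
time_s: 3.7
ee_pos: [570.4, 401.8, 9.4]
ee_rot: [180.0, 0.0, 173.0]
force: [-1.4, 0.1, 2.9]
gripper_width: 35.4
turn first (rotvec) [ 0.03  0.03 -0.  ] then shift [ 2.000e-01 -1.900e+00 -2.046e+02] t 3.7 tcp [570.4 401.8   9.4] [1.7997e+02 3.0000e-02 1.7300e+02] F [-1.4  0.1  2.9] w 35.4
```

View pics/s2.png

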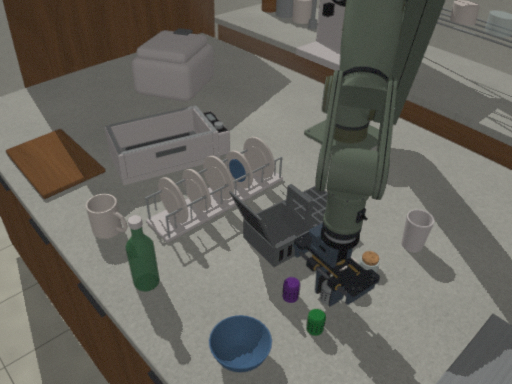

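```bash
python3 -m creep '[[0.9,0,0,-40,0,0,0],[0.9,0,0,-40,0,0,0],[0.9,0,0,-40,0,0,0],[0.9,0,0,0,0,0,0]]'
python3 - <<'E'
from h import *
w=load('w1'); k=2.6
for p in [(317,437),(272,0),(292,200)]: print('rim',onz(w,p[0]/k-.3,p[1]/k-.3,60))
for p in [(368,425),(332,0)]: print('base?',onz(w,p[0]/k-.3,p[1]/k-.3,0))
# handle: top end +y (z128)
for p in [(98,66),(107,108)]: print('handle',onz(w,p[0]/k-.3,p[1]/k-.3,128))
for p in [(36,430),(305,430)]: print('hinge',onz(w,p[0]/k-.3,p[1]/k-.3,63))
rel([526,203,130],173)
E
```

```text
time_s: 4.3
ee_pos: [572.0, 402.9, 132.8]
ee_rot: [179.7, 0.3, 173.0]
force: [0.1, 0.5, -0.1]
gripper_width: 35.4
rim [593.45203266 257.16616537  60.        ]
rim [427.54473742 278.65134986  60.        ]
rim [497.90871982 269.1898267   60.        ]
base? [595.87223    256.24892586   0.        ]
base? [405.17788677 281.20794048   0.        ]
handle [467.69903653 249.22046655 128.        ]
handle [479.32102219 248.44693905 128.        ]
hinge [575.84351645 140.47937191  63.        ]
hinge [589.60007294 254.16652004  63.        ]
turn first (rotvec) [ 0.29  0.33 -0.  ] then shift [  21.3 -204.     2.8] t 4.3 tcp [572.  402.9 132.8] [179.71   0.33 173.  ] F [ 0.1  0.5 -0.1] w 35.4
```

```bash
python3 -m creep '[[0.9,9,-40,0,0,0,0],[0.9,9,-41,0,0,0,0],[0.9,0,-41,0,0,0,0],[0.9,0,-41,0,0,0,0],[0.9,0,-41,0,0,0,0]]';python3 -m creep '[[0.9,0,0,0,0,0,0],[0.9,0,0,0,0,0,0],[0.9,0,0,0,0,0,0]]'; python3 -c "
from h import *
rel([528.5,202.4,15],173);snap('wrist','w3');snap('scene','s3')"
```

```text
time_s: 4.92
ee_pos: [526.2, 199.8, 127.3]
ee_rot: [-179.9, -0.1, 173.0]
force: [0.1, 0.3, -0.4]
gripper_width: 35.7
time_s: 5.3
ee_pos: [527.5, 202.3, 128.4]
ee_rot: [180.0, -0.0, 173.1]
force: [0.2, 0.2, -0.0]
gripper_width: 35.5
turn first (rotvec) [ 0.   -0.03  0.05] then shift [ -1.    0.2 113.4] t 5.3 tcp [527.5 202.3 128.4] [ 1.8000e+02 -3.0000e-02  1.7305e+02] F [ 0.2  0.2 -0. ] w 35.5
```

View pics/w3.png

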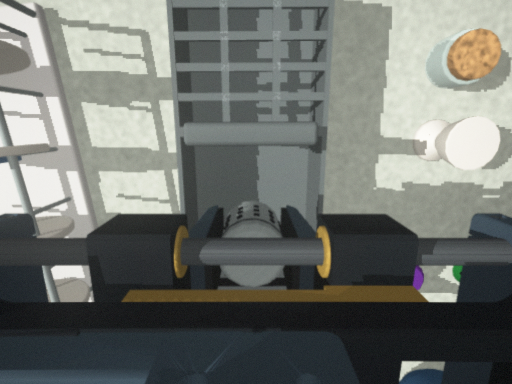

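View pics/s3.png

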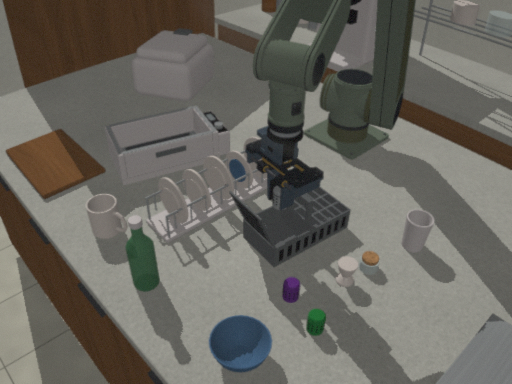

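```bash
python3 -m creep '[[0.9,-1,0,30,0,0,0],[0.9,0,0,30,0,0,0],[0.9,0,0,25,0,0,0],[0.9,0,0,15,0,0,0],[0.9,0,0,7,0,0,0]]';python3 -m creep '[[0.9,0,0,6,0,0,0],[0.9,0,0,0,0,0,0]]'; python3 -m creep '[[0.3,0,0,0,0,0,0],[0.3,0,0,0,0,0,0],[0.3,0,0,0,0,0,0],[0.3,0,0,0,0,0,0]]'; python3 -m creep '[[0.3,0,0,-30,0,0,0],[0.3,0,0,-40,0,0,0],[0.3,0,0,-40,0,0,0],[0.3,0,0,0,0,0,0]]'
python3 - <<'E'
from h import *
snap('wrist','w4')
rel([528.5,202.4,200],173)
w=load('w3')
for p in [(183,124),(318,123),(183,145),(318,144)]: print('handle',p,onz(w,*p,128))
E
```

```text
time_s: 6.02
ee_pos: [528.4, 201.6, 21.3]
ee_rot: [-180.0, -0.0, 173.0]
force: [-0.0, 0.0, 0.0]
gripper_width: 36.0
time_s: 6.28
ee_pos: [528.7, 201.4, 16.1]
ee_rot: [180.0, 0.0, 173.0]
force: [0.1, -0.3, -1.2]
gripper_width: 35.4
time_s: 6.78
ee_pos: [528.6, 201.3, 16.1]
ee_rot: [180.0, 0.0, 173.0]
force: [-0.4, 0.2, -0.5]
gripper_width: 63.8
time_s: 7.28
ee_pos: [530.7, 202.1, 129.4]
ee_rot: [179.8, 0.4, 173.0]
force: [0.2, 0.2, 0.9]
gripper_width: 64.3
turn first (rotvec) [ 0.09  0.16 -0.  ] then shift [  0.8   0.8 -72.7] t 7.325 tcp [529.2 201.5 127.3] [1.7991e+02 1.6000e-01 1.7300e+02] F [-0.7 -0.2 -0.7] w 63.8
handle (183, 124) [458.02021964 171.5779737  128.        ]
handle (318, 123) [466.80269946 248.53267728 128.        ]
handle (183, 145) [469.75167283 169.46841854 128.        ]
handle (318, 144) [478.67535162 247.74972742 128.        ]
```

View pics/w4.png

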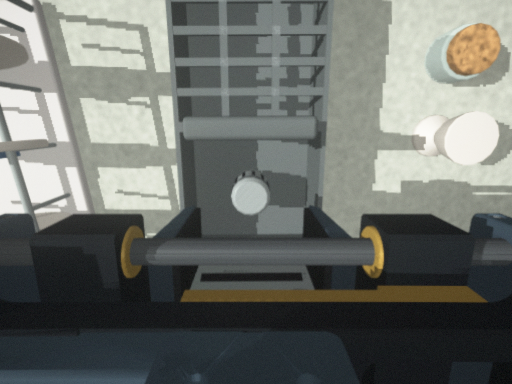

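```bash
python3 -m creep '[[0.5,0,0,-57,0,0,0],[0.8,0,0,-58,0,0,0],[1,-10,0,0,0,0,0],[1,-45,0,0,0,0,0],[1,-45,0,0,0,0,0]]'; python3 -m creep '[[1,-49,0,0,0,0,0],[1,0,0,0,0,0,0],[1,0,0,0,0,0,0]]';  python3 - <<'E'
from h import *
snap('side','d5');snap('scene','s5')
rel([675,185,135],173)
E
```

```text
time_s: 7.95
ee_pos: [628.0, 188.8, 238.5]
ee_rot: [-179.9, -0.2, 173.0]
force: [0.6, -0.4, -0.1]
gripper_width: 16.7
time_s: 8.32
ee_pos: [675.3, 182.9, 238.4]
ee_rot: [-179.9, -0.3, 173.0]
force: [0.3, 0.5, 0.2]
gripper_width: 0.4
turn first (rotvec) [-0.03 -0.12  0.03] then shift [  0.3   1.7 105.2] t 8.425 tcp [675.1 183.3 240.2] [-1.7997e+02 -1.2000e-01  1.7303e+02] F [1.  0.1 0.8] w 0.5
```

View pics/d5.png

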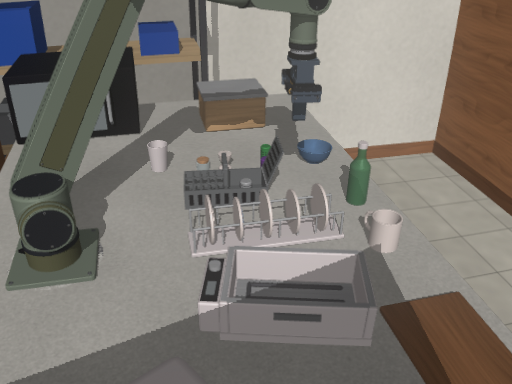

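View pics/s5.png

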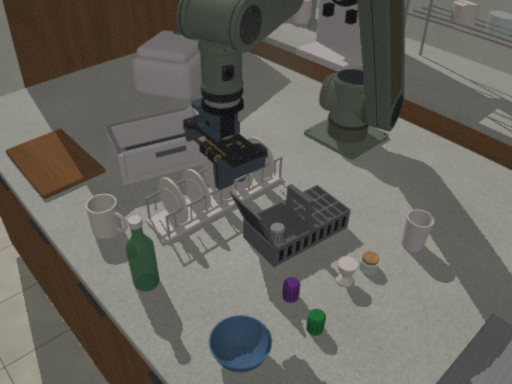

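```bash
python3 -c "
from h import *
print(onz(load('side0'),357,200,0))"; python3 -m creep '[[1,0,0,40,0,0,0],[1,0,0,40,0,0,0],[1,0,0,25,0,0,0],[1,0,0,0,0,0,0]]'; python3 -m creep '[[1,15,0,0,0,0,0],[1,15,0,0,0,0,0],[1,15,0,0,0,0,0],[1,15,0,0,0,0,0],[1,15,0,0,0,0,0]]'; python3 -m creep '[[1,15,0,0,0,0,0],[1,10,0,0,0,0,0],[1,0,0,0,0,0,0]]';  python3 - <<'E'
from h import *
snap('side','d6');snap('wrist','w6')
rel([675,185,135],173)
E
```

```text
[843.57195539  98.31805898   0.        ]
time_s: 8.93
ee_pos: [674.1, 183.1, 134.2]
ee_rot: [-179.9, -0.3, 173.0]
force: [-0.4, 0.0, 0.0]
gripper_width: 0.4
time_s: 9.55
ee_pos: [601.2, 192.5, 136.6]
ee_rot: [180.0, 0.1, 173.0]
force: [1.2, -0.2, -0.3]
gripper_width: 0.5
time_s: 9.93
ee_pos: [576.3, 195.4, 136.0]
ee_rot: [-180.0, -0.0, 173.0]
force: [0.2, 0.7, -0.0]
gripper_width: 0.9
turn first (rotvec) [0.01 0.01 0.  ] then shift [-98.2   1.6   0.9] t 10.025 tcp [577.3 195.3 135.9] [1.7999e+02 1.0000e-02 1.7300e+02] F [0.7 0.4 0.2] w 0.5
```

View pics/d6.png

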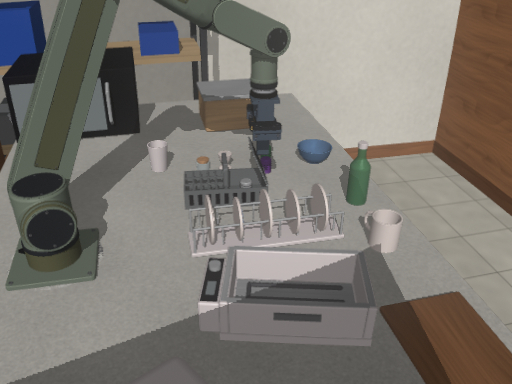

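View pics/w6.png

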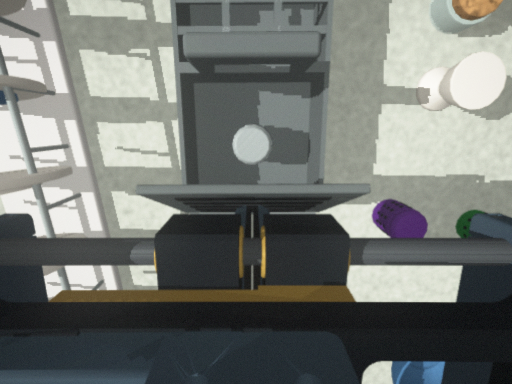

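```bash
python3 -m creep '[[1,10,0,5,0,0,0],[1,11,0,16,0,0,0],[1,10,0,20,0,0,0],[1,8,0,13,0,0,0],[1,4,0,6,0,0,0]]'; python3 -m creep '[[1,3,0,4,0,0,0],[1,2,0,4,0,0,0],[1,0,0,2,0,0,0],[1,0,0,0,0,0,0]]';  python3 - <<'E'
from h import *
snap('side','d7');snap('wrist','w7')
rel([675,185,135],173)
E
```

```text
time_s: 10.65
ee_pos: [533.6, 200.4, 75.1]
ee_rot: [-180.0, -0.1, 173.0]
force: [0.8, 0.3, 0.3]
gripper_width: 0.7
time_s: 11.15
ee_pos: [529.7, 201.2, 66.0]
ee_rot: [180.0, 0.0, 173.0]
force: [-0.4, 0.1, 0.4]
gripper_width: 0.7
turn first (rotvec) [ 0.01  0.02 -0.01] then shift [-146.2    1.7  -68.9] t 11.25 tcp [529.7 201.2  66.1] [1.7999e+02 2.0000e-02 1.7299e+02] F [ 0.5 -0.4 -0.2] w 0.5
```

View pics/d7.png

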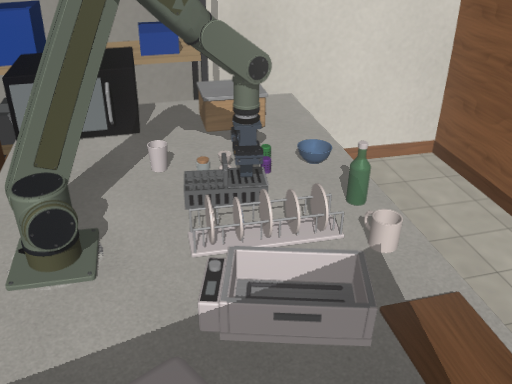

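View pics/w7.png

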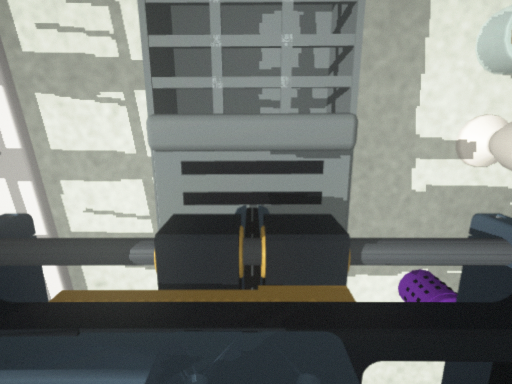

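```bash
python3 -m creep '[[1,0,0,2,0,0,0],[1,0,0,0,0,0,0]]'; python3 -m creep '[[1,0,0,1.5,0,0,0],[1,0,0,0,0,0,0],[1,0,0,0,0,0,0]]'; python3 -c "
from h import *
print(state()['force'])"; python3 -m creep '[[1,0,0,-50,0,0,0],[1,0,0,-50,0,0,0],[1,0,0,-40,0,0,0],[1,0,0,0,0,0,0],[1,0,0,0,0,0,0]]'
python3 - <<'E'
from h import *
snap('wrist','w8');snap('side','d8')
w=load('w7')
for p in [(148.5,113),(357,113),(150,152),(357,151)]: print('handle',p,onz(w,*p,128))
rel([468,209,97],83)
b=cv2.imread('pics/d8.png')
cv2.imwrite('pics/d8c.png',cv2.resize(b[130:260,170:360],None,fx=4,fy=4,interpolation=cv2.INTER_CUBIC))
E
```

```text
time_s: 11.5
ee_pos: [529.9, 201.2, 65.7]
ee_rot: [180.0, 0.1, 173.0]
force: [-2.6, -0.8, 9.2]
gripper_width: 0.4
time_s: 11.88
ee_pos: [529.9, 201.3, 65.5]
ee_rot: [179.9, 0.1, 173.0]
force: [-5.2, -2.3, 18.8]
gripper_width: 0.6
[-5.17214147 -2.26993075 18.8041152 ]
time_s: 12.5
ee_pos: [529.0, 200.9, 201.7]
ee_rot: [-180.0, -0.1, 173.0]
force: [0.7, -0.1, -0.1]
gripper_width: 0.4
handle (148.5, 113) [456.79241975 173.35099259 128.        ]
handle (357, 113) [465.90158231 247.6913984  128.        ]
handle (150, 152) [470.52352726 171.02124662 128.        ]
handle (357, 151) [479.49013933 247.22355033 128.        ]
turn first (rotvec) [-1.9e-01 -7.0e-02  9.0e+01] then shift [  0.8 -61.1 103.8] t 12.6 tcp [528.6 200.8 200.8] [-1.7992e+02 -1.7000e-01  1.7300e+02] F [ 0.3 -0.   0.1] w 0.5
```

View pics/w8.png

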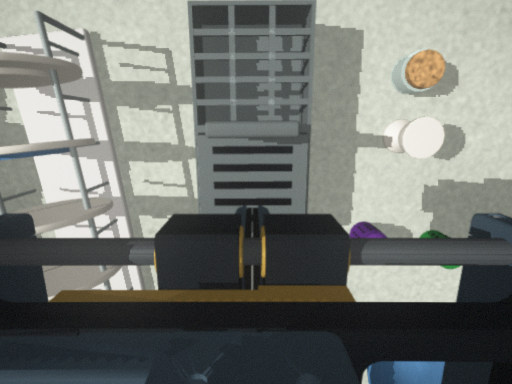

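View pics/d8c.png

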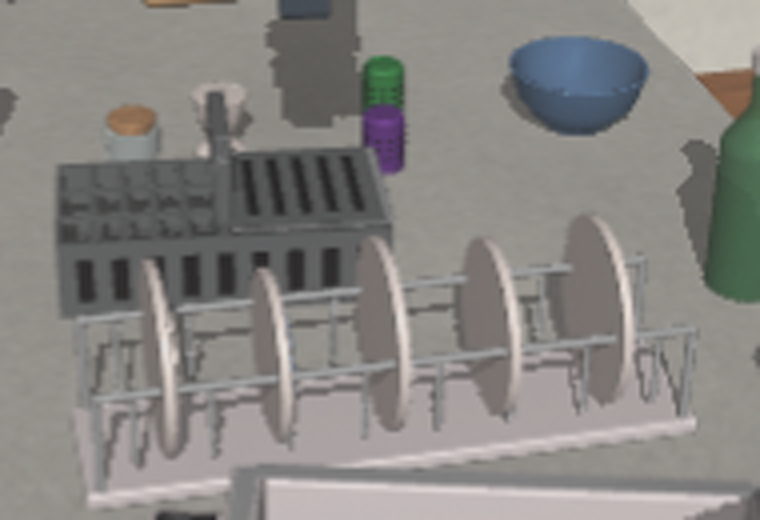

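```bash
python3 -m creep '[[0.5,0,0,-25,0,0,10],[0,0,0,-25,0,0,10],[0,0,0,-25,0,0,10],[0,0,0,-25,0,0,10],[0,0,0,0,0,0,10]]';python3 -m creep '[[0,0,0,0,0,0,10],[0,0,0,0,0,0,10],[0,0,0,0,0,0,10],[0,0,0,0,0,0,10],[0,-30,5,0,0,0,0]]';python3 -m creep '[[0,-50,5,0,0,0,0],[0,-50,5,0,0,0,0],[0,-50,5,0,0,0,0],[0,-50,5,0,0,0,0],[0,-50,5,0,0,0,0]]';python3 -m creep '[[0,-50,5,0,0,0,0],[0,-50,5,0,0,0,0],[0,-50,5,0,0,0,0],[0,-50,5,0,0,0,0],[0,-50,5,0,0,0,0]]';python3 -m creep '[[0,-50,5,0,0,0,0],[0,-37,7,0,0,0,0],[0,0,0,0,0,0,0],[0,0,0,0,0,0,0],[0,0,0,0,0,0,0]]'
python3 - <<'E'
from h import *
snap('wrist','w9')
rel([468,209,300],83)
E
```

```text
time_s: 13.22
ee_pos: [530.1, 201.4, 303.2]
ee_rot: [179.9, 0.0, 122.7]
force: [-0.3, -0.1, -1.1]
gripper_width: 47.4
time_s: 13.85
ee_pos: [530.4, 171.6, 300.5]
ee_rot: [-179.8, 0.0, 83.1]
force: [0.5, -0.5, 0.4]
gripper_width: 91.0
time_s: 14.48
ee_pos: [524.5, -82.0, 300.9]
ee_rot: [-179.8, -0.0, 83.0]
force: [0.2, 0.1, -0.2]
gripper_width: 91.1
time_s: 15.1
ee_pos: [519.0, -333.1, 300.6]
ee_rot: [-179.9, -0.1, 83.0]
force: [1.0, 0.5, -0.8]
gripper_width: 91.1
time_s: 15.72
ee_pos: [520.9, -418.2, 302.3]
ee_rot: [-180.0, -0.0, 83.1]
force: [0.1, 0.1, 0.1]
gripper_width: 91.0
turn first (rotvec) [ 0.   -0.02  0.08] then shift [ 616.1 -129.     2.6] t 15.775 tcp [ 521.  -418.2  302.6] [ 1.800e+02 -2.000e-02  8.308e+01] F [ 0.3  0.5 -0.6] w 91.3
```

View pics/w9.png

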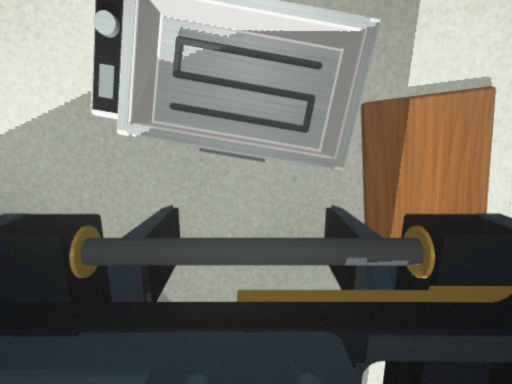

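```bash
python3 -c "
import cv2
a=cv2.imread('pics/w9.png')[0:180,85:390];cv2.imwrite('pics/w9c.png',cv2.resize(a,None,fx=2.6,fy=2.6,interpolation=cv2.INTER_CUBIC))"
```

```text
(no output)
```

View pics/w9c.png

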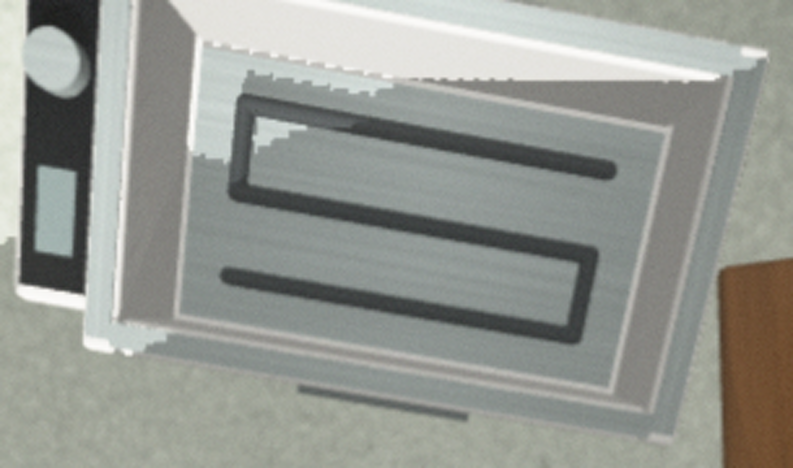

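Run:
```python
from h import *
w=load('w9');k=2.6
def P(u,v,z=100): return onz(w,u/k+85-.3,v/k-.3,z)[:2]
I=[P(118,321),P(651,410),P(730,77)]
O=[P(84,340),P(670,437),P(766,52)]
F=[P(178,316,20),P(612,390,20),P(670,127,20),P(200,38,20)]
for n,A in (('in',I),('out',O),('fl',F)):
    a,b,c=map(np.array,A[:3]);d=b-a;e=c-b
    print(n,np.round(A,1).tolist(),'len',np.linalg.norm(d),np.linalg.norm(e),'yaw',np.degrees(np.arctan2(d[1],d[0])),np.degrees(np.arctan2(e[1],e[0]))-90,'ctr',(a+c)/2)
```

```text
in [[378.1, -332.3], [631.5, -406.1], [674.1, -261.3]] len 263.8968554969796 150.91167808468882 yaw -16.24381446392021 -16.411387949054784 ctr [ 526.12720066 -296.80711105]
out [[359.8, -339.1], [640.2, -420.8], [690.2, -253.3]] len 292.05755308446163 174.76906678227124 yaw -16.234157567077347 -16.61933656446716 ctr [ 525.00579355 -296.19827929]
fl [[380.9, -329.3], [630.8, -402.8], [671.7, -262.6], [422.1, -188.2]] len 260.4803879385312 146.1119822620835 yaw -16.397846285938453 -16.272832461699252 ctr [ 526.3331349  -295.94292952]
```

```bash
python3 -m creep '[[0,50,-10,0,0,0,0],[0,50,-10,0,0,0,0],[0,50,-10,0,0,0,0],[0,50,-10,0,0,0,0],[0,50,-10,0,0,0,0]]';python3 -m creep '[[0,50,-10,0,0,0,0],[0,50,-10,0,0,0,0],[0,50,-10,0,0,0,0],[0,50,-10,0,0,0,0],[0,50,-10,0,0,0,0]]';python3 -m creep '[[0,50,-10,0,0,0,0],[0,50,-10,0,0,0,0],[0,17,-8,0,0,0,0],[0,0,0,0,0,0,0],[0,0,0,0,0,0,0]]';python3 -m creep '[[0,0,0,40,0,0,0],[0,0,0,40,0,0,0],[0,0,0,30,0,0,0],[0,0,0,0,0,0,0],[0,0,0,0,0,0,0]]'
python3 - <<'E'
from h import *
snap('wrist','w10');snap('scene','s10')
rel([468,209.5,97],83)
E
```

```text
time_s: 16.4
ee_pos: [501.0, -162.7, 302.9]
ee_rot: [179.9, -0.0, 83.0]
force: [-0.1, 0.2, 0.3]
gripper_width: 91.7
time_s: 17.02
ee_pos: [481.5, 91.2, 303.0]
ee_rot: [179.9, -0.0, 83.1]
force: [1.1, 0.8, 1.0]
gripper_width: 91.5
time_s: 17.65
ee_pos: [468.9, 207.5, 302.7]
ee_rot: [180.0, 0.0, 83.0]
force: [-0.5, -0.5, 0.6]
gripper_width: 91.2
time_s: 18.27
ee_pos: [470.1, 208.1, 193.8]
ee_rot: [179.9, -0.1, 82.9]
force: [0.0, -0.4, -0.2]
gripper_width: 91.3
turn first (rotvec) [ 0.17 -0.1  -0.04] then shift [ 0.7 -2.2 97.2] t 18.375 tcp [470.1 208.6 194.2] [ 1.7983e+02 -1.0000e-01  8.2960e+01] F [ 0.7  0.6 -0.1] w 90.9
```

View pics/w10.png

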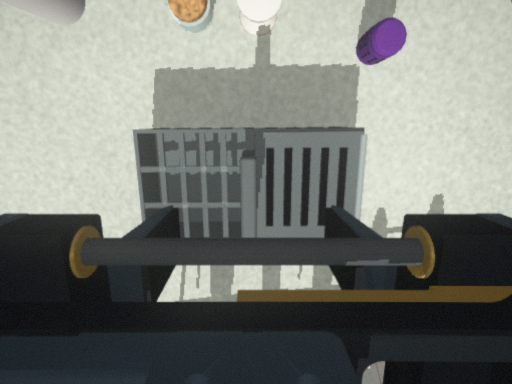

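View pics/s10.png

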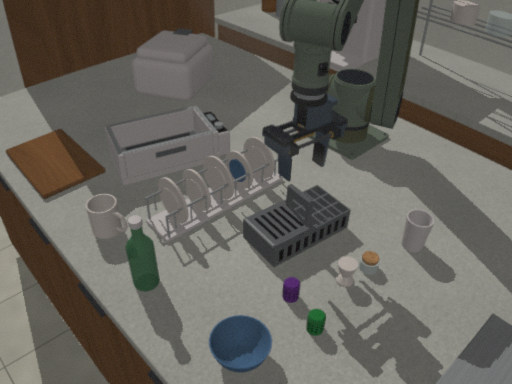

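Run:
```python
from h import *
w=load('w10')
for p in [(242,160),(257,160),(242,200),(257,200)]: print(onz(w,*p,128))
for p in [(137,130),(145,236)]: print('c',onz(w,*p,60))
rel([468,209.5,97],83)
```

```text
[467.74806019 246.94982892 128.        ]
[479.9508051  245.43684221 128.        ]
[463.31446725 213.34110827 128.        ]
[475.93064053 211.77302586 128.        ]
c [361.40667535 283.02626166  60.        ]
c [345.1819642  167.82229439  60.        ]
turn first (rotvec) [ 0.17 -0.1  -0.04] then shift [ 0.7 -2.2 97.2] t 18.375 tcp [470.1 208.6 194.2] [ 1.7983e+02 -1.0000e-01  8.2960e+01] F [ 0.7  0.6 -0.1] w 90.9
```

```bash
python3 -m creep '[[0.2,0.5,-1,40,0,0,0],[0.3,0,0,30,0,0,0],[0.4,0,0,20,0,0,0],[0.4,0,0,7,0,0,0],[0.4,0,0,0,0,0,0]]'; python3 -m creep '[[0.7,0,0,0,0,0,0],[0.9,0,0,0,0,0,0],[1,0,0,0,0,0,0],[1,0,0,0,0,0,0],[1,0,0,0,0,0,0]]' 45; python3 -m creep '[[1,0,0,-4,0,0,0],[1,0,0,-8,0,0,0],[1,0,0,0,0,0,0]]'
python3 - <<'E'
from h import *
snap('wrist','w11');snap('scene','s11');snap('side','d11')
rel([468,209.5,97],83)
b=cv2.imread('pics/d11.png')
cv2.imwrite('pics/d11c.png',cv2.resize(b[110:260,150:340],None,fx=4,fy=4,interpolation=cv2.INTER_CUBIC))
E
```

```text
time_s: 19.0
ee_pos: [468.6, 209.4, 96.2]
ee_rot: [179.9, -0.0, 83.0]
force: [-0.2, -0.6, 0.0]
gripper_width: 54.9
time_s: 19.62
ee_pos: [467.7, 209.3, 95.6]
ee_rot: [-180.0, -0.0, 83.0]
force: [-1.1, -0.5, 2.1]
gripper_width: 13.9
time_s: 20.0
ee_pos: [468.5, 209.4, 108.0]
ee_rot: [179.9, -0.0, 83.0]
force: [0.7, 0.8, -4.2]
gripper_width: 13.4
turn first (rotvec) [-0.02  0.01 -0.  ] then shift [ 0.4  0.1 10.3] t 20.15 tcp [467.9 209.1 107.3] [-1.7998e+02  1.0000e-02  8.3000e+01] F [-0.7 -0.7 -3.9] w 13.7
```

View pics/d11c.png

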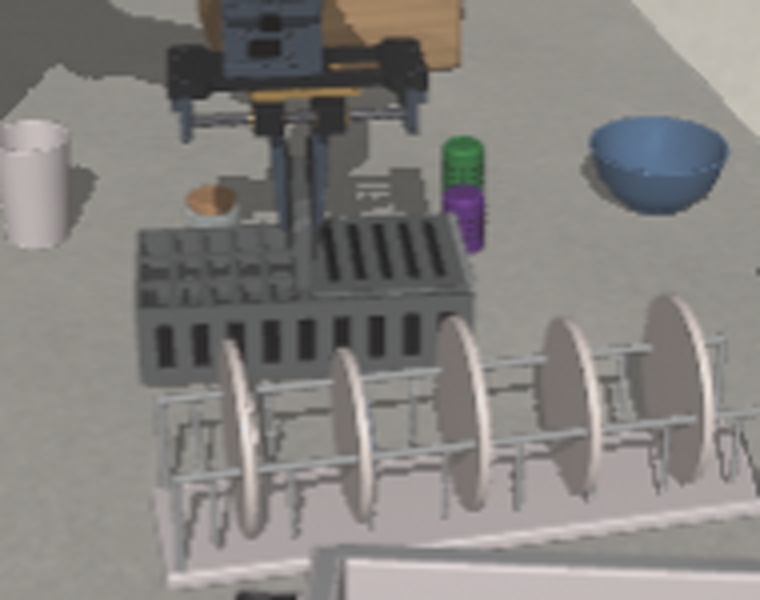

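View pics/w11.png

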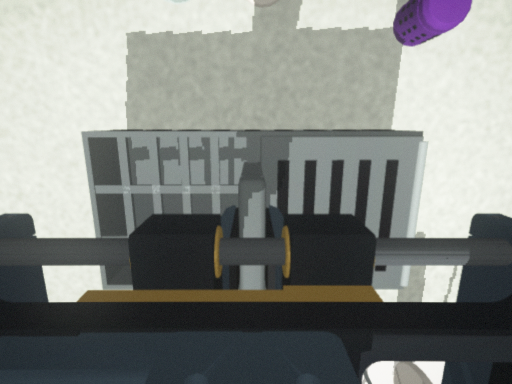

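```bash
python3 -m creep '[[1,0,0,-10,0,0,0],[1,0,0,-20,0,0,0],[1,0,0,-25,0,0,0],[1,0,0,-30,0,0,0],[1,0,0,-30,0,0,0]]';python3 -m creep '[[1,0,0,-25,0,0,0],[1,0,0,-20,0,0,0],[1,0,0,-14,0,0,1],[1,0,0,0,0,0,3],[1,0,0,0,0,0,3]]';python3 -m creep '[[1,0,0,0,0,0,2.3],[1,0,0,0,0,0,0],[1,0,0,0,0,0,0]]'
python3 - <<'E'
from h import *
snap('scene','s12');snap('side','d12')
rel([524.5,-296,280],73.7)
a=cv2.imread('pics/s12.png')[60:330,130:430];b=cv2.imread('pics/d12.png')[60:330,130:430]
cv2.imwrite('pics/j12.png',cv2.resize(np.hstack([a,b]),None,fx=1.33,fy=1.33,interpolation=cv2.INTER_CUBIC))
E
```

```text
time_s: 20.78
ee_pos: [467.9, 209.2, 223.9]
ee_rot: [180.0, -0.0, 83.0]
force: [0.1, 0.0, -3.8]
gripper_width: 13.6
time_s: 21.4
ee_pos: [467.7, 209.1, 281.6]
ee_rot: [-180.0, 0.0, 75.9]
force: [-1.4, 0.6, -4.5]
gripper_width: 13.5
time_s: 21.78
ee_pos: [467.9, 209.1, 281.4]
ee_rot: [-180.0, 0.0, 73.7]
force: [0.3, 0.7, -5.0]
gripper_width: 13.8
turn first (rotvec) [-0.01 -0.    0.01] then shift [-469.   196.1    1.4] t 21.875 tcp [468.  209.2 281.4] [-179.99   -0.     73.71] F [ 0.7 -0.6 -4.9] w 13.6
```

View pics/j12.png

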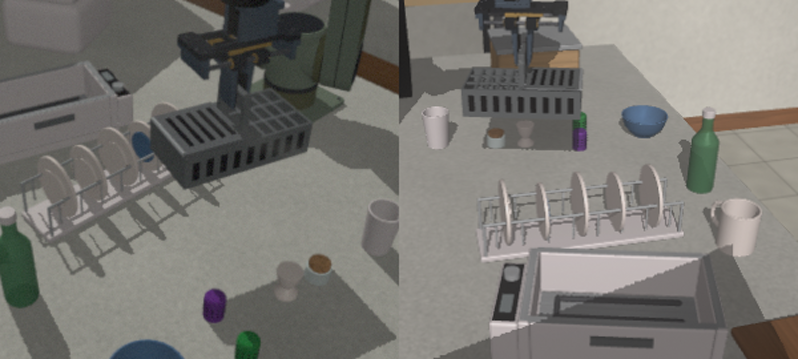

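```bash
python3 -m creep '[[1,-10,4,0,0,0,0],[1,-20,8,0,0,0,0],[1,-33,14,0,0,0,0],[1,-33,14,0,0,0,0],[1,-33,14,0,0,0,0]]';python3 -m creep '[[1,-33,14,0,0,0,0],[1,-33,14,0,0,0,0],[1,-33,14,0,0,0,0],[1,-33,14,0,0,0,0],[1,-33,14,0,0,0,0]]';python3 -m creep '[[1,-33,14,0,0,0,0],[1,-33,14,0,0,0,0],[1,-33,14,0,0,0,0],[1,-33,14,0,0,0,0],[1,-25,10,0,0,0,0]]';python3 -m creep '[[1,-18,6,0,0,0,0],[1,0,0,0,0,0,0],[1,0,0,0,0,0,0],[1,0,0,0,0,0,0]]'
python3 - <<'E'
from h import *
snap('scene','s13');snap('side','d13')
rel([524.5,-296,215],73.7)
a=cv2.imread('pics/s13.png')[60:250,60:300];b=cv2.imread('pics/d13.png')[150:355,170:430]
cv2.imwrite('pics/s13c.png',cv2.resize(a,None,fx=3,fy=3,interpolation=cv2.INTER_CUBIC))
cv2.imwrite('pics/d13c.png',cv2.resize(b,None,fx=3,fy=3,interpolation=cv2.INTER_CUBIC))
E
```

```text
time_s: 22.5
ee_pos: [483.5, 68.4, 281.5]
ee_rot: [180.0, 0.0, 73.7]
force: [0.1, 0.2, -4.4]
gripper_width: 13.7
time_s: 23.12
ee_pos: [504.1, -109.7, 281.5]
ee_rot: [180.0, 0.0, 73.7]
force: [0.2, -0.5, -5.1]
gripper_width: 13.7
time_s: 23.75
ee_pos: [523.2, -279.2, 281.2]
ee_rot: [-180.0, 0.0, 73.6]
force: [0.3, -0.2, -4.3]
gripper_width: 13.6
time_s: 24.25
ee_pos: [524.5, -295.0, 281.6]
ee_rot: [180.0, -0.0, 73.8]
force: [0.4, 0.0, -4.6]
gripper_width: 13.7
turn first (rotvec) [ 0.01 -0.01  0.06] then shift [-0.8  0.2 66.7] t 24.35 tcp [ 524.6 -295.2  281.7] [ 1.7999e+02 -1.0000e-02  7.3760e+01] F [ 0.2  0.1 -4.5] w 13.6
```

View pics/s13c.png

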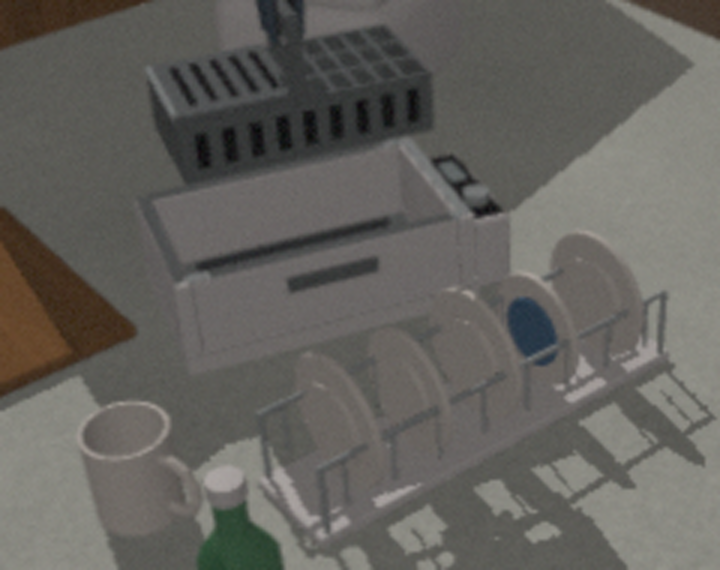

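View pics/d13c.png

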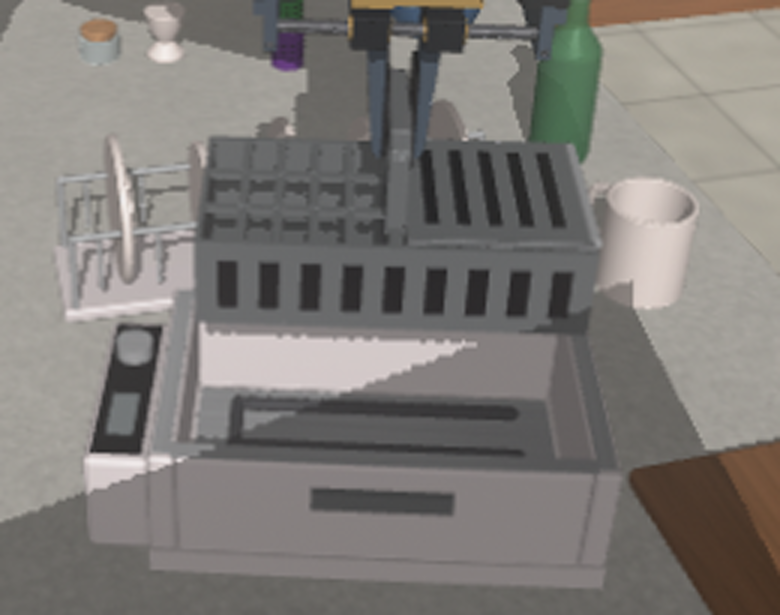

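Run:
```python
from h import *
s=load('s13');d=load('d13')
S=lambda p,z:onz(s,p[0]/3+60-.33,p[1]/3+60-.33,z)[:2]
D=lambda p,z:onz(d,p[0]/3+170-.33,p[1]/3+150-.33,z)[:2]
r=np.radians(-16.3);ex=np.array([np.cos(r),np.sin(r)]);ey=np.array([-ex[1],ex[0]])
zc=185.8
C=lambda q,sx,sy:np.round(q-ex*sx*120-ey*sy*62,1)
print('scene caddy', C(S((190,183),zc),1,1),C(S((434,130),zc),-1,1),'rim',C(S((433,67),zc+60),-1,1),C(S((388,27),zc+60),-1,-1))
print('side caddy', C(D((585,331),zc),1,-1),C(D((197,316),zc),-1,-1),'rim',C(D((195,250),zc+60),-1,-1),C(D((208,140),zc+60),-1,1))
# steriliser inner corners
I=lambda q,sx,sy:np.round(q-ex*sx*132-ey*sy*74,1)
O=lambda q,sx,sy:np.round(q-ex*sx*150-ey*sy*92,1)
print('scene st out',O(S((138,203),100),1,-1),O(S((186,284),100),1,1),O(S((472,217),100),-1,1),'in',I(S((155,205),100),1,-1),I(S((183,276),100),1,1))
print('side st out',O(D((617,470),100),1,-1),O(D((150,455),100),-1,-1),'in',I(D((595,460),100),1,-1),I(D((180,440),100),-1,-1))
```

```text
scene caddy [ 516.8 -293.7] [ 521.7 -293. ] rim [ 513.9 -300.5] [ 525.  -283.5]
side caddy [ 523.4 -292.1] [ 525.6 -291.1] rim [ 522.2 -305.6] [ 520.7 -302.6]
scene st out [ 522.9 -278.9] [ 509.6 -294.3] [ 527.5 -294.6] in [ 524.3 -285.9] [ 527.2 -295.7]
side st out [ 520.4 -291. ] [ 526.6 -294.8] in [ 523.  -301.6] [ 525.3 -297.6]
```

```bash
python3 -m creep '[[1,0,0,10,0,0,0],[1,0,0,15,0,0,0],[1,0,0,15,0,0,0],[1,0,0,10,0,0,0],[1,-0.5,0,5,0,0,0]]';python3 -m creep '[[1,0,0,5,0,0,0],[1,0,0,4,0,0,0],[1,0,0,0,0,0,0],[1,0,0,0,0,0,0],[1,0,0,0,0,0,0]]'
python3 - <<'E'
from h import *
snap('scene','s14');snap('side','d14')
rel([524.5,-296,216],73.7)
a=cv2.imread('pics/s14.png')[70:190,90:250];b=cv2.imread('pics/d14.png')[190:350,190:390]
cv2.imwrite('pics/s14c.png',cv2.resize(a,None,fx=5,fy=5,interpolation=cv2.INTER_CUBIC))
cv2.imwrite('pics/d14c.png',cv2.resize(b,None,fx=3.7,fy=3.7,interpolation=cv2.INTER_CUBIC))
E
```

```text
time_s: 24.98
ee_pos: [524.1, -296.3, 225.3]
ee_rot: [-179.9, -0.0, 73.7]
force: [0.2, 0.1, -4.3]
gripper_width: 13.8
time_s: 25.6
ee_pos: [524.5, -296.5, 217.7]
ee_rot: [180.0, 0.0, 73.7]
force: [-0.3, 0.9, -4.7]
gripper_width: 13.6
turn first (rotvec) [ 0.02  0.   -0.  ] then shift [ 0.5 -0.1  1.6] t 25.7 tcp [ 524.4 -296.5  217.6] [179.98   0.    73.7 ] F [ 0.2  0.6 -4.1] w 13.6
```

View pics/s14c.png

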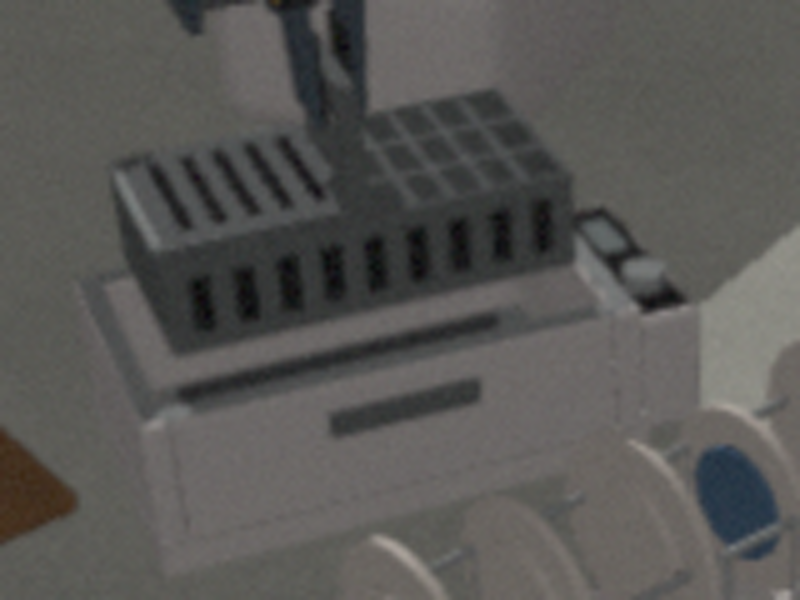

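View pics/d14c.png

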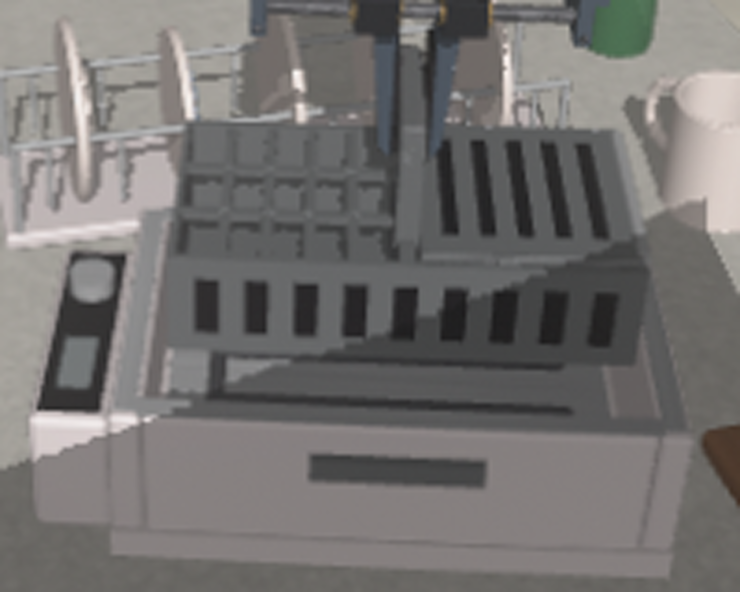

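Run:
```python
from h import *
r=np.radians(-16.3);ex=np.array([np.cos(r),np.sin(r),0]);ey=np.array([-ex[1],ex[0],0])
def rect(c,a,b): return np.array([c+ex*sx*a+ey*sy*b for sx,sy in((1,1),(-1,1),(-1,-1),(1,-1))])
out=[]
for fn,x0,y0,w,h,k in (('s14',90,70,160,120,5),('d14',190,190,200,160,4)):
    f=load(fn);img=cv2.resize(f['frame'][y0:y0+h,x0:x0+w,::-1],None,fx=k,fy=k,interpolation=cv2.INTER_CUBIC)
    for c,a,b,col in (([524.5,-296.5,121.8],120,62,(0,0,255)),([524.5,-296,100],132,74,(0,255,0)),([524.5,-296,100],150,92,(255,255,0)),([524.5,-296.5,181.8],120,62,(0,128,255))):
        q=proj(f,rect(np.array(c),a,b)); q=((q-[x0,y0]+.5)*k).round().astype(int)
        cv2.polylines(img,[q.reshape(-1,1,2)],True,col,1)
    cv2.imwrite('pics/'+fn+'o.png',img)
```

```text
(no output)
```

View pics/s14o.png

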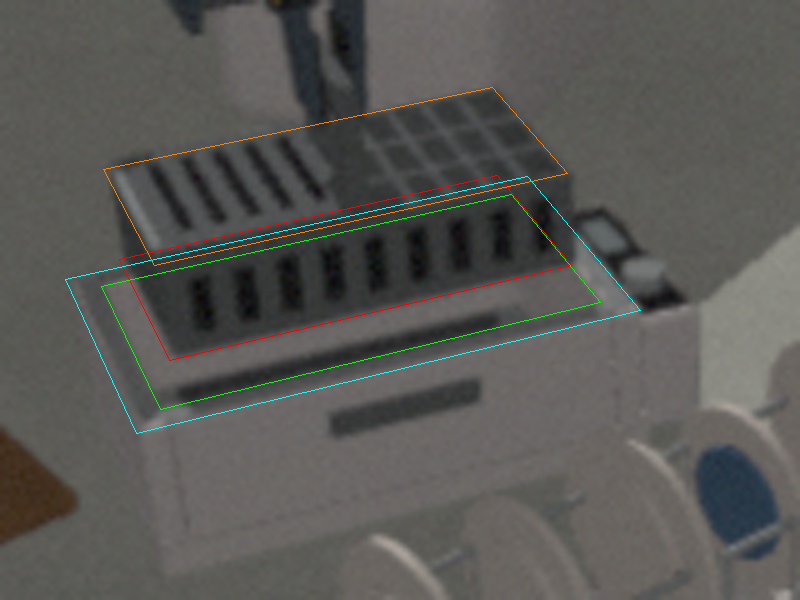

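View pics/d14o.png

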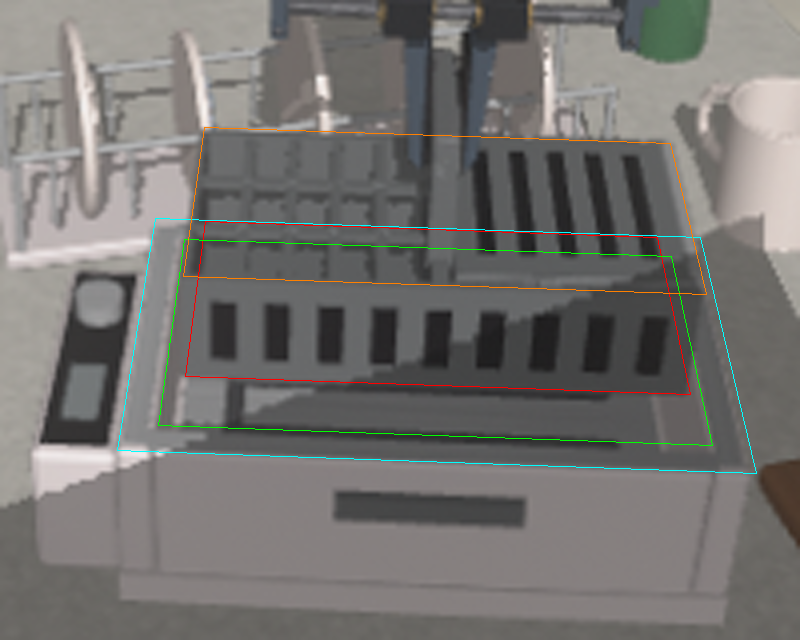

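```bash
python3 -m creep '[[1,0,0,1,0,0,0],[1,0,0,0,0,0,0],[1,0,0,0,0,0,0],[1,0,0,0,0,0,0],[1,0,0,0,0,0,0]]'; python3 -c "
from h import *
s=state();print(np.abs(s['qvel']).max());rel([524.5,-296,216],73.7);print(job_done())"
```

```text
time_s: 26.32
ee_pos: [524.4, -296.4, 216.4]
ee_rot: [180.0, -0.0, 73.7]
force: [0.2, -0.1, -4.5]
gripper_width: 13.8
0.11317767803328187
turn first (rotvec) [ 0.   -0.01 -0.  ] then shift [0.5 0.  0.4] t 26.325 tcp [ 524.4 -296.4  216.4] [ 1.80e+02 -1.00e-02  7.37e+01] F [ 0.2 -0.1 -4.5] w 13.8
the job is handed in; nothing more can be done
None
```

I put the grey steel infuser in the caddy's open compartment and pressed the lid shut. I then lifted the caddy by its handle at 45 N, carried it over the plate rack and handed the job in with it held about 21 mm above the well of the steriliser. It took about 26 s of the 67 s allowed.

- **Lid:** the fingertips stopped at 65.5 mm with 19 N on the lid, which matches the shut height. The later pictures still show it shut.
- **Hold:** the tool is vertical and the arm is still. The gripper opening is 13.8 mm and the weight reads about 4.5 N; I expected about 5.2 N from the listed masses. I saw no sign of slipping.
- **Position over the well:** the commanded pose matches my measured well centre, about (524.5, -296) mm at -16.3° yaw, within 1 mm. The three cameras' centres for the well differed by up to about 7 mm, so I took a value weighted towards the wrist view.
- **Overlays:** in the last scene and side pictures the drawn outlines are off by 1–2 pixels, about 2–4 mm. The caddy and the well are shifted alike, so their relative centring looks good to a few millimetres.
- **Unconfirmed:** once the lid was shut I could not see the infuser; the last pictures of it show it standing upright in the compartment. I saw no sign that the egg cup or jar moved, but I did not measure them again at the end.

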